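# Clip a probe guide onto a bath and hold a probe through it

## Robot

A 6-joint arm with a two-finger parallel gripper is mounted at the origin on a cart in front of the work surface, level with it; the furniture and walls round the work are solid. World frame = base frame: x ahead of the robot, y to its left, z up, the work surface at z = 0. Lengths are in mm, angles in degrees, forces in N, time in s.
With the tool pointing down it reaches from about 350 to 850 mm from the base axis. Payload 8.1 kg.
Tool frame: the origin (TCP) lies between the finger pads, 19 mm behind the fingertips; this is the grasp point; z points along the fingers, y is the line along which they close (so a half turn about z gives the same grasp; the last joint's range is limited). The gripper opens to 85 mm and grips with 20 to 120 N. Pads are 22 mm wide; open, the fingers measure 114 mm over their backs; the gripper's body (76 mm by 85 mm) begins 54 mm behind the grasp point. The pads swing forward as they close: fully open they stand 13 mm farther back than shut.
Start: joints at [-75.195, 7.471, 85.268, -0, 87.261, -4.893], TCP at [202.26, -564.886, 249.992] pointing down, gripper open.
Joint ranges: [-169.43, 169.43], [-51.17, 129.36], [1.28, 143.12], [-76.62, 256.62], [0, 156.53], [-152.29, 152.29]. Speed limits (degrees/s): [136.94, 136.94, 159.86, 180, 180, 180].

## Interface

Orientations are given as [roll, pitch, yaw] about the fixed x, y, z axes, in that order (R = Rz(yaw) Ry(pitch) Rx(roll)).
In Python, from bench import r gives the robot as it stands.
- The arm moves only by the tool apply_moves, never from a script. Its argument "steps" is a list of rows, each a list of 7 numbers: the opening, from -1 (shut) to 1 (fully open), then the shift along the tool's x, y, z in mm, then the turn, a rotation vector about the tool's x, y, z in units of 5 degrees (1.0 is 5 degrees). A call has exactly 8 rows; each row shifts and turns the commanded pose from where the row before left it, along the tool's axes as they then stand; what a row does not reach is not made up. A row lasts 1/10 s, in which the tool goes at most 50 mm and 8.59 degrees, less where a joint would pass 70% of its speed; a pose out of reach is approached as far as the arm can. A call is refused whole if a number of a shift passes 50 or a number of a turn 1, either way. A call with a gripper value outside its range is refused whole. The fingers move at their own pace and stop on an object; "squeeze" is the grip in N (left out, the last holds). Time passes only in rows, so rows that do not move let the fingers close, or fill a call up. It gives the time, the measured TCP pose, the force, the opening and the grip force at its end, in the units of the state.
- r.sense(): the state, without advancing time (a new reading comes with each control period).
- r.snapshot(name): name is "scene" or "top"; returns a dict with "color" (480x640x3 uint8, blue, green, red), "depth" (480x640 float32, mm along the optical axis (not along the pixel's ray), 0 where there is no reading), "mtx" (3x3 intrinsics, pixels), "dist" ([k1, k2, p1, p2, k3] as OpenCV has them; the pictures are not rectified), "T" (4x4, takes a point from camera to world coordinates). Camera axes: x right, y down, z forward; pixel columns grow to the right and rows downward; lengths in mm; the calibration is good to about 2 mm. A picture is of the moment at which its call begins.
- r.hand_in(): hands the job in; it is judged then, once.
The state is a dict: "time": time; "joint_pos": joint angles; "qd": joint speeds; "joint_efforts": joint torques, N m; "tool_pos": TCP position; "tcp_rot": TCP orientation; "ft_force": force on the tool from outside, world axes, zero at the start; "wrist_torque": the same for the moment, N m; "finger_gap": finger opening in mm; "grip_force": force on a finger pad.
Only numpy, scipy, OpenCV 4.12 (cv2) and the standard library are available. Lean on these libraries where they do the work, as an engineer would, in place of code of your own. Each camera call takes 0.05 s, during which the arm holds its last target. There are 200 camera calls.

## Task

Squeeze the levers of the sprung clip with the guide ring, take it off its parking board and clip it, pushed fully down, onto the middle of the bath's long wall nearest the robot, with the ring inside the bath, let go of it and, if it has ridden up, press it home on its top bar. Then lift the probe out of its stand by the handle and lower its rod upright through the guide ring, never touching the ring or any other part of the clip or the bath, until the tip is about 3 cm above the bath floor. Finish there still holding the probe, with the rod upright and centred in the ring; leave the other things on the bench where they stand.

Things in the scene. Friction and masses are not known exactly. Their poses are not given: they have to be found in the camera images.
- bath: Fixed open-topped stainless steel tank, empty, 130 (x) x 200 (y) x 80 mm tall, walls and floor 4 mm thick, brass drain stub 22 mm long low on the +y end. Origin: centre of its underside; z up, x to the far side, away from the robot (within 0.3 rad), y along its long walls.
- bath_wall (a point): Middle of the top edge of the bath's near long wall (4 mm thick): at (-63, 0, 80) mm in the bath frame, same axes as the bath.
- bath_floor (a point): Centre of the bath's inner floor, at (0, 0, 4) mm in the bath frame.
- clip_stand: Fixed aluminium parking board: upright board 4 mm thick (x), 60 mm wide (y), its top edge 60 mm above the bench, on a 90 x 80 x 8 mm foot. Origin: under the board, at bench height; x normal to the board. It may stand to the left or the right of the bath.
- clip: Loose sprung steel clip, 90 g, at first on the parking board, jaws down. Origin midway between the jaw tips; z up, x the pinch direction, y along the clipped edge. Jaws 22 mm wide (y), z = 0 to 26 mm. Its two cheek plates (24 mm in x, at y = +-15 mm) rest on the clipped edge at z = 18 mm when fully home. Two flat levers rise in a V; a guide ring stands out on two wires at +x.
- clip_jaw (a joint): Opening angle (rad) of each of the two jaws, which open equally: 0 when shut on a 4 mm edge, -0.06 shut on nothing, 0.35 (stop) when the levers are fully squeezed: then each jaw has opened 11 mm at its tip, 5 mm near the cheeks. Spring: about 6 N on each lever holds it fully squeezed; a 20 N grip is ample.
- clip_grip (a point): Where the TCP should be to squeeze the levers along x: (0, 0, 74) mm in the clip frame, axes of the clip; 56 mm above the clipped edge when home. The levers are 22 mm wide (y); their outsides are 63 mm apart at the top (z = 80), 55 mm at z = 70. Fully squeezed they stand parallel, 28 mm over the outsides, top at z = 86.
- clip_cap (a point): Middle of the top of the clip's fixed press bar (14 mm in x, 34 mm in y) that bridges the clip between the levers, at (0, 0, 88) mm in the clip frame: 70 mm above the clipped edge when home. The clip can ride up the wall some 10 mm as the opening fingers drag its levers; pressing down on this bar with shut fingers (about 5 to 15 N) slides it home.
- guide (a point): Centre of the guide ring's bore: white plastic ring, bore 22 mm, outside 36 mm, 10 mm high, axis upright, at (58, 0, 29) mm in the clip frame (11 mm above the clipped edge when home).
- probe_stand: Fixed aluminium stand: 80 x 100 x 8 mm foot, two 10 mm posts at y = +-36 mm and a top plate 50 (x) x 90 (y) mm whose top is 130 mm above the bench, with a 13 mm hole in its middle in which the probe hangs. Origin: centre of its underside. It may stand to the left or the right of the bath.
- probe: Loose probe of about 80 g, hanging upright in its stand: steel rod 8 mm thick and 115 mm long below, flange 28 mm across and 6 mm thick that rests on the stand, round grey handle 24 mm across and 56 mm long above (177 mm overall). Origin: the rod's tip; z up along the rod to the handle.
- probe_tip (a point): Tip (lower end) of the probe's rod, the same point as the probe's origin.
- probe_mid (a point): Point on the rod's centreline 55 mm above its tip.
- probe_grip (a point): Middle of the probe's handle, 150 mm above the rod's tip: place for the TCP, any yaw.
- crucible: small white porcelain crucible, 40 mm across, 34 mm tall; origin centre of underside (bystander, leave alone)
- petri_dish: clear petri dish, 65 mm across, 14 mm tall; origin centre of underside (bystander, leave alone)
- green_jar: green plastic jar, 68 mm across, 99 mm tall; origin centre of underside (bystander, leave alone)
- flask_d: clear conical flask with stopper, 76 mm across, 149 mm tall; origin centre of underside (bystander, leave alone)
- beaker_500: clear 500 ml beaker, 106 mm across, 138 mm tall; origin centre of underside (bystander, leave alone)
- stopper_loose: red-brown rubber stopper, 29 mm across, 26 mm tall; origin centre of underside (bystander, leave alone)
There are look-alikes about, which are no part of the job. Several things have the shape of the clip; the one meant has the colours described above.

How it is judged (in metres and radians):
On the way, in this order (a step that is already met when the one before it is completed fails the run):
1. the clip is home on the middle of the bath's near wall, ring inside, and let go (x of guide in the frame of bath between -0.015 and 0.005 m and y of guide in the frame of bath between -0.03 and 0.03 m and z of guide in the frame of bath between 0.085 and 0.096 m and angle between clip's own z axis and vertical below 0.1 rad and contact force between clip and bath above 2 N and value of joint clip_jaw between -0.05 and 0.06 rad and contact force between each of the arm, the fingers and clip below 0.1 N), for 0.3 s.
2. the probe is lifted clear of its stand by the gripper (height (world z) of probe_tip above 0.125 m and contact force between the fingers and probe above 1 N), for 0.2 s.
At the end, for the whole second after the job is handed in: Clip fully home and upright on the near wall, within 30 mm of its middle, ring inside, gripping, untouched by the robot. Probe held by the fingers at rest, upright within 0.08 rad, rod within 4 mm of the bore centre, tip 15 to 45 mm above the bath floor, touching neither clip nor bath (all of step 1 and horizontal distance between probe_mid and guide below 0.004 m and angle between probe's own z axis and vertical below 0.08 rad and z of probe_tip in the frame of bath_floor between 0.015 and 0.045 m and contact force between the fingers and probe above 1 N and linear speed of probe below 0.02 m/s and contact force between probe and bath below 0.1 N and contact force between probe and clip below 0.1 N); the arm keeps its last pose, push and grip.
It fails at once if the probe touches the guide ring or any part of the clip (contact force between probe and clip above 0.3 N).
It fails at once if the probe touches the bath (contact force between probe and bath above 0.3 N).
It fails at once if a bystander is moved more than 30 mm (distance of any of crucible, petri_dish, green_jar, flask_d, beaker_500, stopper_loose from where it was at the start of the episode above 0.03 m).
It also fails if it takes over 72 s, if anything falls off the work surface, if the arm or the gripper's body presses on something with over 40 N, if the wrist force passes 120 N, or if a joint passes its speed limit or range.

## Working session

There is one attempt and no reset: what is moved stays moved. The work goes in short steps, Python scripts to look and compute and a tool call to move; the robot and the scene stay as the last step left them, time stands still between calls to the robot, and variables do not carry over. Pictures are saved under pics/ and viewed, at most 10 in all, crops included, and the job is handed in when it is done.

Besides the shell and the picture viewer there is one more tool, called after "Emit:" by a JSON object that holds its "name" and its "arguments". apply_moves: Moves the arm, as the interface text tells. Its arguments: {"type":"object","properties":{"steps":{"type":"array"},"squeeze":{"type":"number"}},"required":["steps"]}

```bash
mkdir -p pics; ls; cat > h.py <<'E'
import numpy as np, cv2
from bench import r
def cloud(s):
    d=s["depth"]; h,w=d.shape
    uv=np.stack(np.meshgrid(np.arange(w),np.arange(h)),-1).reshape(-1,1,2).astype(np.float64)
    n=cv2.undistortPoints(uv,np.array(s["mtx"]),np.array(s["dist"])).reshape(h,w,2)
    P=np.dstack([n*d[...,None],d]); T=np.array(s["T"])
    P=P@T[:3,:3].T+T[:3,3]; P[d<=0]=np.nan
    return P
def ray(s,uv,z):
    T=np.array(s["T"]); n=cv2.undistortPoints(np.array(uv,float).reshape(-1,1,2),np.array(s["mtx"]),np.array(s["dist"])).reshape(-1,2)
    d=np.c_[n,np.ones(len(n))]@T[:3,:3].T; o=T[:3,3]
    return o+d*((z-o[2])/d[:,2])[:,None]
E
python3 - <<'E'
from h import *
for n in("scene","top"):
    s=r.snapshot(n); cv2.imwrite(f"pics/{n}0.png",s["color"]); np.savez(f"{n}0.npz",**{k:np.array(v) for k,v in s.items()})
    print(np.round(s["T"],3),s["mtx"])
print(r.sense())
E
```

```text
pics
[[-8.990000e-01 -2.930000e-01  3.250000e-01  1.239970e+02]
 [-4.360000e-01  6.380000e-01 -6.340000e-01  7.149500e+02]
 [-2.100000e-02 -7.120000e-01 -7.010000e-01  1.047435e+03]
 [ 0.000000e+00  0.000000e+00  0.000000e+00  1.000000e+00]] [[485.21431838   0.         313.12504067]
 [  0.         485.21431838 237.0476005 ]
 [  0.           0.           1.        ]]
[[-6.000000e-03 -9.980000e-01  6.100000e-02  4.739920e+02]
 [-1.000000e+00  6.000000e-03 -3.000000e-03 -1.374560e+02]
 [ 2.000000e-03 -6.100000e-02 -9.980000e-01  1.570246e+03]
 [ 0.000000e+00  0.000000e+00  0.000000e+00  1.000000e+00]] [[465.36036671   0.         324.76412086]
 [  0.         465.36036671 233.51226657]
 [  0.           0.           1.        ]]
{'time': 0.1, 'joint_pos': array([-7.51941875e+01,  7.51356718e+00,  8.53248119e+01,  2.27662086e-03,
        8.72628481e+01, -4.89235986e+00]), 'qd': array([-0.04563125, -0.13608535, -0.08249214, -0.02286681,  0.01988613,
       -0.01686372]), 'joint_efforts': array([ 2.34022038e-03, -5.70950675e+01, -5.01942873e+01, -1.64585613e-04,
        8.00188689e-03,  1.45262140e-05]), 'tool_pos': array([ 202.1555543 , -564.40312995,  249.00328812]), 'tcp_rot': array([-1.79899336e+02, -1.08985997e-02,  1.96980520e+01]), 'ft_force': array([0.15599219, 0.01073343, 0.03074038]), 'wrist_torque': array([ 0.02150392,  0.02892108, -0.0131704 ]), 'grip_force': 0.0, 'finger_gap': 85.1310496815985}
```

View pics/scene0.png

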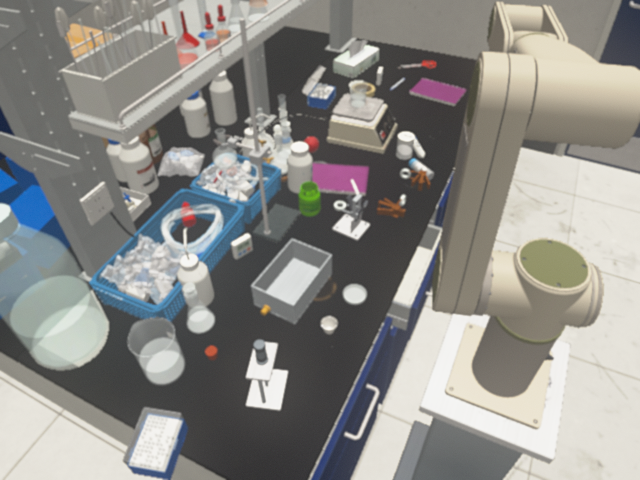

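View pics/top0.png

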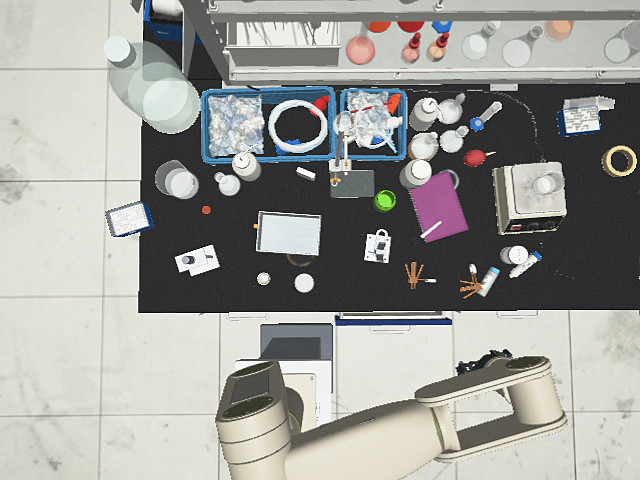

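The bath is at about (289,233) in the top view, the parking board with a clip at (378,246), and the probe stand at (197,260). The orange-brown items at (415,272) and (470,285) could be look-alikes, so I'll enlarge those areas.

```bash
python3 - <<'E'
from h import *
T=cv2.imread("pics/top0.png");S=cv2.imread("pics/scene0.png")
f=lambda im,x,y,w,h,:cv2.resize(im[y:y+h,x:x+w],(400,300),interpolation=cv2.INTER_CUBIC)
cv2.imwrite("pics/crop1.png",np.vstack([np.hstack([f(T,350,218,60,45),f(S,310,165,100,75)]),np.hstack([f(T,240,195,100,75),f(T,400,240,140,60)])]))
E
```

```text
(no output)
```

View pics/crop1.png

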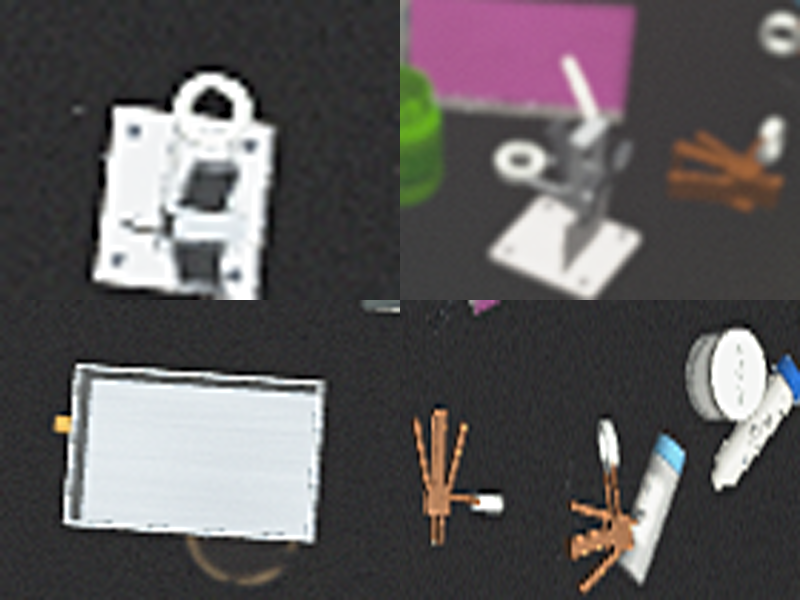

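The clip meant is the grey steel one with a white ring, upright on the white-footed board at top (378,246), ring towards +x. The orange-brown ones at (415,272) and (470,285) are the wrong colour and lie on the bench. Now I'll measure.

```bash
cat > meas.py <<'E'
from h import *
def rect(P,n):
    c,sz,a=cv2.minAreaRect(P[:,:2].astype(np.float32)); print(n,len(P),"c",np.round(c,1),"size",np.round(sz,1),"ang",round(a,2),"z",np.round(np.percentile(P[:,2],[5,50,95]),1), "mean",np.round(P.mean(0),1))
if __name__=="__main__":
  for n in("top","scene"):
    s=dict(np.load(n+"0.npz")); C=cloud(s)
    P=C[np.isfinite(C[...,2])]
    def box(x,y,z): return P[(P[:,0]>x[0])&(P[:,0]<x[1])&(P[:,1]>y[0])&(P[:,1]<y[1])&(P[:,2]>z[0])&(P[:,2]<z[1])]
    # anchors
    if n=="top":
      for u,v,z in((289,233,80),(378,246,8),(377.5,252,130),(382,234,76),(188,260,180),(197,260,130),(205,210,26),(263,278,34),(304,283,14)): print(u,v,np.round(ray(s,[u,v],z)[0],1))
    rect(box((350,640),(-140,120),(70,90)),n+" bath rim")
    rect(box((350,640),(-400,-200),(90,160)),n+" clip top")
    rect(box((350,640),(-400,-200),(120,160)),n+" clip cap")
    rect(box((350,640),(-400,-200),(66,82)),n+" ring")
    rect(box((350,640),(-400,-240),(3,14)),n+" clipfoot")
    rect(box((300,600),(150,400),(160,220)),n+" probe handle")
    rect(box((300,600),(150,400),(120,135)),n+" probe plate")
    rect(box((300,600),(150,400),(5,14)),n+" probe foot")
E
python3 meas.py
```

```text
289 233 [567.3 -26.9  80. ]
378 246 [ 526.4 -320.3    8. ]
377.5 252 [ 503.7 -304.3  130. ]
382 234 [ 562.6 -325.7   76. ]
188 260 [482.2 266.6 180. ]
197 260 [482.3 253.4 130. ]
205 210 [649.1 256.8  26. ]
263 278 [422.5  62.1  34. ]
304 283 [404.4 -71.7  14. ]
top bath rim 281 c [568.1 -22.3] size [200.8 129.8] ang 85.66 z [73.  79.4 84.7] mean [571.4 -17.4  79. ]
top clip top 140 c [ 505.3 -314.6] size [59.4 32.4] ang 2.05 z [ 93.1 123.  133.9] mean [ 505.6 -314.6  118.2]
top clip cap 80 c [ 505.3 -315.3] size [59.4 31. ] ang 2.05 z [120.6 127.3 134.2] mean [ 506.  -315.4  127.6]
top ring 114 c [ 536.1 -319.1] size [36.  86.6] ang 81.63 z [69.7 75.7 81.2] mean [ 542.2 -318.7   75.7]
top clipfoot 916 c [ 495.4 -319.9] size [286.7 159.5] ang 0.1 z [ 3.2  5.3 11.2] mean [ 498.4 -317.7    6. ]
top probe handle 71 c [483.8 272. ] size [24.6 21. ] ang 89.43 z [166.4 190.9 197.1] mean [483.8 270.  188.1]
top probe plate 370 c [483.6 273.3] size [50.9 91.5] ang 18.19 z [125.2 129.6 133.7] mean [483.8 270.2 129.5]
top probe foot 690 c [454.3 275.9] size [289.7 246.6] ang 0.2 z [ 5.1  6.8 1
[... 219 characters left out ...]
0.9] mean [ 505.5 -314.6  113.7]
scene clip cap 71 c [ 501.4 -313.7] size [60.5 37.8] ang 8.97 z [120.7 127.6 132.1] mean [ 502.4 -315.   126.8]
scene ring 151 c [ 564.3 -322.5] size [ 38.9 152.5] ang 83.04 z [67.9 74.6 80.6] mean [ 536.7 -317.1   74.5]
scene clipfoot 643 c [ 494.9 -319.5] size [290.8 158.5] ang 0.39 z [ 3.2  6.4 11.6] mean [ 504.8 -314.     6.7]
scene probe handle 187 c [483.6 271.7] size [23.2 24. ] ang 88.62 z [162.2 188.8 194.4] mean [481.  274.7 183.6]
scene probe plate 677 c [484.  271.6] size [51.3 93.6] ang 18.23 z [125.7 130.3 133.5] mean [477.4 280.6 130.1]
scene probe foot 1103 c [456.2 274. ] size [285.7 249. ] ang 0.74 z [ 5.3  8.5 11.9] mean [473.7 279.5   8.4]
```

```bash
python3 - <<'E'
from h import *
t=dict(np.load("top0.npz"));s=dict(np.load("scene0.npz"))
T=lambda x,y:(350+x/6.667-.43,218+y/6.667-.43); B=lambda x,y:(240+x/4-.4,195+(y-300)/4-.4); S=lambda x,y:(310+(x-400)/4-.4,165+y/4-.4)
R=lambda c,p,z:print(np.round(ray(c,[p],z)[0],1))
print("ring");R(t,T(213.5,109),76);R(s,S(519.5,159.5),76)
print("cap");R(t,T(203,226),130);R(s,S(590,132),130)
print("foot corners");[R(t,T(*p),8) for p in((115,105),(275,125),(95,280))]
print("bath");[R(t,B(*p),80) for p in((76,364),(325,380),(313,543),(63,525))]
# enlarged scene crop + top crop of clip and ring, with probe
f=lambda im,x,y,w,h:cv2.resize(im[y:y+h,x:x+w],(400,300),interpolation=cv2.INTER_CUBIC)
a=s["color"];b=t["color"]
cv2.imwrite("pics/crop2.png",np.vstack([np.hstack([f(a,325,180,56,42),f(b,360,225,40,30)]),np.hstack([f(a,235,330,64,48),f(b,170,235,60,45)])]))
E
```

```text
ring
[ 562.9 -324.4   76. ]
[ 562.2 -325.1   76. ]
cap
[ 505.3 -312.1  130. ]
[ 503.2 -316.9  130. ]
foot corners
[ 569.3 -283.3    8. ]
[ 558.7 -363.9    8. ]
[ 481.2 -272.2    8. ]
bath
[640.1  70.8  80. ]
[ 626.  -129.4   80. ]
[ 495.2 -119.1   80. ]
[510.7  80.8  80. ]
```

View pics/crop2.png

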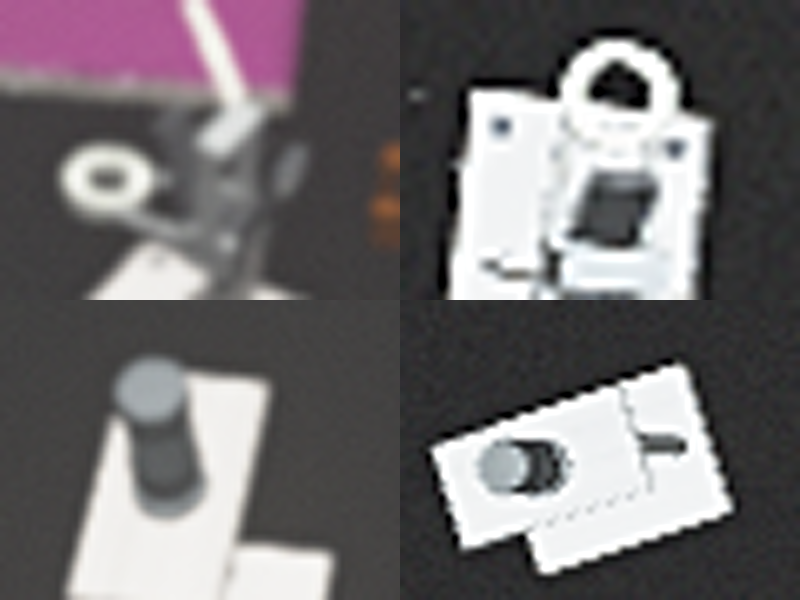

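The ring, board foot and cap give the clip at about (504.7, -316.5) with yaw about -7.3°. The bath centre is (568, -24.2) with yaw -4.3°, and the probe is at (483.7, 272). First I turn to yaw 82.7° and travel towards the clip.

Emit:
{"name": "apply_moves", "arguments": {"steps": [[1, 0, 0, 0, 0, 0, -1], [1, 0, 0, 0, 0, 0, -1], [1, 0, 0, 0, 0, 0, -1], [1, 0, 0, 0, 0, 0, -1], [1, 0, 0, 0, 0, 0, -1], [1, 0, 0, 0, 0, 0, -1], [1, 0, 0, 0, 0, 0, -1], [1, 0, 0, 0, 0, 0, -1]], "squeeze": 30}}

```text
time: 0.9
tool_pos: [202.2, -564.6, 249.3]
tcp_rot: [-180.0, -0.0, 59.9]
ft_force: [-0.1, 0.3, 0.3]
finger_gap: 85.6
grip_force: 0.0
```

Emit:
{"name": "apply_moves", "arguments": {"steps": [[1, 0, 0, 0, 0, 0, -1], [1, 0, 0, 0, 0, 0, -1], [1, 0, 0, 0, 0, 0, -1], [1, 0, 0, 0, 0, 0, -1], [1, 0, 0, 0, 0, 0, -0.6], [1, 32, 30, 0, 0, 0, 0], [1, 32, 30, 0, 0, 0, 0], [1, 32, 30, 0, 0, 0, 0]]}}

```text
time: 1.7
tool_pos: [304.3, -480.0, 249.4]
tcp_rot: [-180.0, -0.0, 82.6]
ft_force: [-0.2, -0.5, 0.9]
finger_gap: 85.6
grip_force: 0.0
```

Emit:
{"name": "apply_moves", "arguments": {"steps": [[1, 32, 30, 0, 0, 0, 0], [1, 32, 30, 0, 0, 0, 0], [1, 32, 30, 0, 0, 0, 0], [1, 32, 30, 0, 0, 0, 0], [1, 32, 30, 0, 0, 0, 0], [1, 28, 29, 0, 0, 0, 0], [1, 0, 0, 20, 0, 0, 0], [1, 0, 0, 20, 0, 0, 0]]}}

```text
time: 2.5
tool_pos: [506.5, -316.2, 209.7]
tcp_rot: [180.0, 0.0, 82.9]
ft_force: [-0.5, 0.7, 0.4]
finger_gap: 85.5
grip_force: 0.0
```

Emit:
{"name": "apply_moves", "arguments": {"steps": [[1, 0, -1.5, 24, 0, 0, 0], [1, 0, 0, 24, 0, 0, 0], [1, 0, 0, 24, 0, 0, 0], [1, 0, 0, 12, 0, 0, 0], [1, 0, 0, 10, 0, 0, 0], [1, 0, 0, 0, 0, 0, 0], [1, 0, 0, 0, 0, 0, 0], [1, 0, 0, 0, 0, 0, 0]]}}

```text
time: 3.3
tool_pos: [504.5, -317.7, 117.5]
tcp_rot: [179.9, 0.1, 82.7]
ft_force: [0.6, 0.3, -0.2]
finger_gap: 85.5
grip_force: 0.0
```

```bash
python3 - <<'E'
from h import *
s=r.snapshot("scene");t=r.snapshot("top")
f=lambda im,x,y,w,h:cv2.resize(im[y:y+h,x:x+w],(400,300),interpolation=cv2.INTER_CUBIC)
cv2.imwrite("pics/c3.png",np.hstack([f(s["color"],310,160,80,60),f(t["color"],340,220,80,60)]))
print(r.sense()["tool_pos"],r.sense()["ft_force"])
E
```

```text
[ 504.33803523 -317.67567892  117.28839125] [ 0.23090924  0.1033464  -0.02077789]
```

View pics/c3.png

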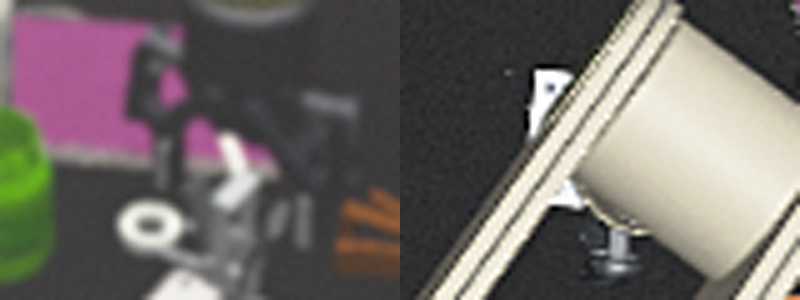

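The scene crop shows the fingers on either side of the levers, with the ring clear at crop (150,225). I'll close on it.

Emit:
{"name": "apply_moves", "arguments": {"steps": [[-1, 0, 0, 0, 0, 0, 0], [-1, 0, 0, 0, 0, 0, 0], [-1, 0, 0, 0, 0, 0, 0], [-1, 0, 0, 0, 0, 0, 0], [-1, 0, 0, 0, 0, 0, 0], [-1, 0, 0, 0, 0, 0, 0], [-1, 0, 0, 0, 0, 0, 0], [-1, 0, 0, 0, 0, 0, 0]], "squeeze": 30}}

```text
time: 4.2
tool_pos: [505.2, -318.2, 118.1]
tcp_rot: [179.8, 0.1, 82.7]
ft_force: [0.8, -0.8, 7.3]
finger_gap: 26.1
grip_force: 31.3
```

Emit:
{"name": "apply_moves", "arguments": {"steps": [[-1, 0, 0, -5, 0, 0, 0], [-1, 0, 0, -8, 0, 0, 0], [-1, 0, 0, -12, 0, 0, 0], [-1, 0, 0, -15, 0, 0, 0], [-1, 0, 0, -20, 0, 0, 0], [-1, 0, 0, -20, 0, 0, 0], [-1, 0, 0, -20, 0, 0, 0], [-1, 0, 0, 0, 0, 0, 0]]}}

```text
time: 5.0
tool_pos: [505.4, -318.5, 221.0]
tcp_rot: [179.6, 0.2, 82.7]
ft_force: [0.6, -1.2, 0.5]
finger_gap: 26.3
grip_force: 30.5
```

```bash
python3 - <<'E'
from h import *
s=r.snapshot("scene");t=r.snapshot("top")
f=lambda im,x,y,w,h:cv2.resize(im[y:y+h,x:x+w],(400,300),interpolation=cv2.INTER_CUBIC)
cv2.imwrite("pics/c4.png",np.hstack([f(s["color"],300,130,100,75),f(t["color"],340,210,80,60)]))
q=r.sense();print(q["tool_pos"],q["ft_force"],q["finger_gap"])
E
```

```text
[ 503.99462798 -317.43870141  216.78081143] [ 0.08334505  0.62465829 -1.03982869] 26.35965092393612
```

View pics/c4.png

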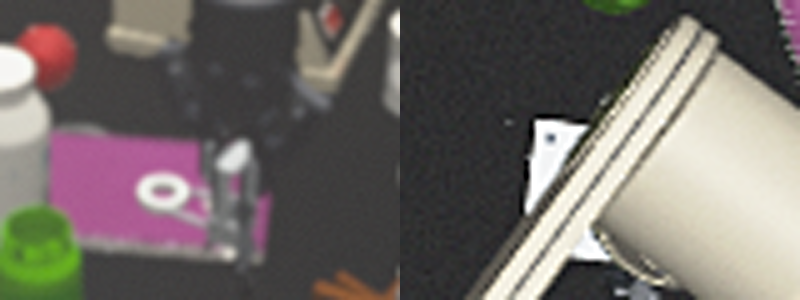

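The clip is held upright, with the ring at scene crop (163,191) still pointing to +x. Moving it to the bath's near wall.

Emit:
{"name": "apply_moves", "arguments": {"steps": [[-1, 0, 0, 0, 0, 0, -0.6], [-1, 30, -2, 0, 0, 0, 0], [-1, 45, -3, 0, 0, 0, 0], [-1, 50, -3, 0, 0, 0, 0], [-1, 50, -4, 0, 0, 0, 0], [-1, 50, -4, 0, 0, 0, 0], [-1, 45, -3, 0, 0, 0, 0], [-1, 27, -2, 0, 0, 0, 0]]}}

```text
time: 5.9
tool_pos: [503.8, -16.6, 214.4]
tcp_rot: [-179.9, -0.1, 85.8]
ft_force: [0.4, -0.5, -1.2]
finger_gap: 26.2
grip_force: 30.5
```

Emit:
{"name": "apply_moves", "arguments": {"steps": [[-1, 0, 0, 0, 0, 0, 0], [-1, 0, 0, 0, 0, 0, 0], [-1, 0, 0, 0, 0, 0, 0], [-1, 0, 0, 0, 0, 0, 0], [-1, 0, 0, 0, 0, 0, 0], [-1, 0, 0, 0, 0, 0, 0], [-1, 0, 0, 0, 0, 0, 0], [-1, 0, 0, 0, 0, 0, 0]]}}

```text
time: 6.7
tool_pos: [505.0, -20.1, 216.0]
tcp_rot: [180.0, -0.0, 85.7]
ft_force: [0.1, -0.7, -0.2]
finger_gap: 26.1
grip_force: 30.5
```

```bash
python3 - <<'E'
from h import *
s=r.snapshot("scene");t=r.snapshot("top")
f=lambda im,x,y,w,h:cv2.resize(im[y:y+h,x:x+w],(400,300),interpolation=cv2.INTER_CUBIC)
cv2.imwrite("pics/c5.png",np.hstack([f(s["color"],250,190,120,90),f(t["color"],240,190,100,75)]))
q=r.sense();print(q["tool_pos"],q["tcp_rot"],q["ft_force"],q["finger_gap"])
E
```

```text
[505.04110324 -19.92197137 216.03543968] [1.79997962e+02 1.04699211e-03 8.56921171e+01] [ 0.40739336 -0.26459924 -1.18448954] 26.26199402927366
```

View pics/c5.png

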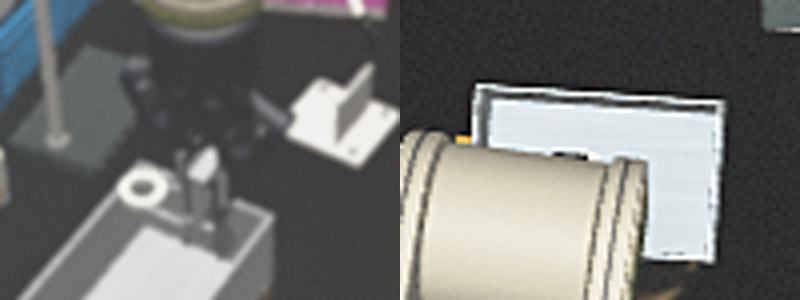

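```bash
python3 - <<'E'
from h import *
s=dict(np.load("scene0.npz"))
for z in(168,173,178):print(z,ray(s,[292.5,245.8],z)[0])
for z in(226,230):print(z,ray(s,[250+203*.3-.35,190+165*.3-.35],z)[0])
E
```

```text
168 [564.71691375 -30.0923247  168.        ]
173 [562.21121435 -25.85641314 173.        ]
178 [559.70551496 -21.62050158 178.        ]
226 [506.54680203 -18.94745252 226.        ]
230 [504.68396517 -15.37372172 230.        ]
```

Emit:
{"name": "apply_moves", "arguments": {"steps": [[-1, 0, 0, 15, 0, 0, 0], [-1, 0, 0, 15, 0, 0, 0], [-1, 0, 0, 12, 0, 0, 0], [-1, 0, 0, 10, 0, 0, 0], [-1, 0, 0, 10, 0, 0, 0], [-1, 0, 0, 8, 0, 0, 0], [-1, 0, 0, 4, 0, 0, 0], [-1, 0, 0, 0, 0, 0, 0]]}}

```text
time: 7.6
tool_pos: [504.7, -19.8, 141.3]
tcp_rot: [-179.9, -0.0, 85.7]
ft_force: [0.4, 0.3, -1.5]
finger_gap: 26.1
grip_force: 30.5
```

Emit:
{"name": "apply_moves", "arguments": {"steps": [[-1, 0, 0, 2, 0, 0, 0], [-1, 0, 0, 1, 0, 0, 0], [-1, 0, 0, 1, 0, 0, 0], [-1, 0, 0, 0, 0, 0, 0], [-1, 0, 0, 0, 0, 0, 0], [-1, 0, 0, 0, 0, 0, 0], [-1, 0, 0, 0, 0, 0, 0], [-1, 0, 0, 0, 0, 0, 0]]}}

```text
time: 8.4
tool_pos: [505.2, -19.9, 138.2]
tcp_rot: [180.0, 0.0, 85.7]
ft_force: [0.1, -0.5, 1.6]
finger_gap: 26.6
grip_force: 30.7
```

Emit:
{"name": "apply_moves", "arguments": {"steps": [[-1, 0, 0, 1, 0, 0, 0], [-1, 0, 0, 1, 0, 0, 0], [-1, 0, 0, 0, 0, 0, 0], [-1, 0, 0, 0, 0, 0, 0], [-1, 0, 0, 0, 0, 0, 0], [-1, 0, 0, 0, 0, 0, 0], [-1, 0, 0, 0, 0, 0, 0], [-1, 0, 0, 0, 0, 0, 0]]}}

```text
time: 9.2
tool_pos: [505.6, -19.9, 137.8]
tcp_rot: [179.9, 0.0, 85.7]
ft_force: [-5.4, 0.4, 13.6]
finger_gap: 25.9
grip_force: 32.1
```

Emit:
{"name": "apply_moves", "arguments": {"steps": [[0, 0, 0, 0, 0, 0, 0], [0.4, 0, 0, 0, 0, 0, 0], [0.7, 0, 0, 0, 0, 0, 0], [1, 0, 0, 0, 0, 0, 0], [1, 0, 0, 0, 0, 0, 0], [1, 0, 0, 0, 0, 0, 0], [1, 0, 0, 0, 0, 0, 0], [1, 0, 0, 0, 0, 0, 0]]}}

```text
time: 10.0
tool_pos: [505.0, -19.8, 136.0]
tcp_rot: [-180.0, -0.0, 85.7]
ft_force: [0.2, -0.8, -0.3]
finger_gap: 85.5
grip_force: 0.0
```

Emit:
{"name": "apply_moves", "arguments": {"steps": [[1, 0, 0, -5, 0, 0, 0], [1, 0, 0, -12, 0, 0, 0], [1, 0, 0, -15, 0, 0, 0], [1, 0, 0, -15, 0, 0, 0], [1, 0, 0, -10, 0, 0, 0], [1, 0, 0, 0, 0, 0, 0], [1, 0, 0, 0, 0, 0, 0], [1, 0, 0, 0, 0, 0, 0]]}}

```text
time: 10.8
tool_pos: [504.6, -19.8, 192.2]
tcp_rot: [-179.9, -0.0, 85.7]
ft_force: [-0.6, -0.3, 0.2]
finger_gap: 85.4
grip_force: 0.0
```

```bash
python3 - <<'E'
from h import *
s=r.snapshot("scene");t=r.snapshot("top")
f=lambda im,x,y,w,h:cv2.resize(im[y:y+h,x:x+w],(400,300),interpolation=cv2.INTER_CUBIC)
cv2.imwrite("pics/c6.png",np.hstack([f(s["color"],260,210,80,60),f(t["color"],240,190,100,75)]))
q=r.sense();print(q["tool_pos"],q["tcp_rot"],q["ft_force"],q["finger_gap"])
E
```

```text
[504.47913515 -19.76982735 192.08180719] [-1.79909082e+02 -7.98395680e-03  8.56989418e+01] [ 0.17684467  0.15366312 -0.14059013] 85.28332789267134
```

View pics/c6.png

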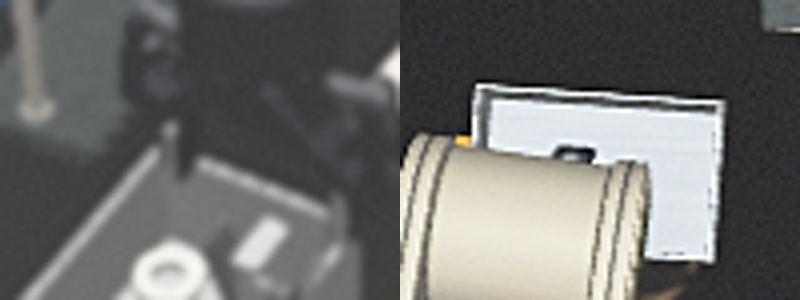

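Emit:
{"name": "apply_moves", "arguments": {"steps": [[-1, 0, 0, 0, 0, 0, 0], [-1, 0, 0, 0, 0, 0, 0], [-1, 0, 0, 0, 0, 0, 0], [-1, 0, 0, 0, 0, 0, 0], [-1, 0, 0, 0, 0, 0, 0], [-1, 0, 0, 0, 0, 0, 0], [-1, 0, 0, 0, 0, 0, 0], [-1, 0, 0, 6, 0, 0, 0]]}}

```text
time: 11.7
tool_pos: [505.6, -19.9, 187.7]
tcp_rot: [179.9, 0.0, 85.7]
ft_force: [0.1, -0.7, -0.5]
finger_gap: -0.3
grip_force: 0.0
```

Emit:
{"name": "apply_moves", "arguments": {"steps": [[-1, 0, 0, 3, 0, 0, 0], [-1, 0, 0, 3, 0, 0, 0], [-1, 0, 0, 3, 0, 0, 0], [-1, 0, 0, 2, 0, 0, 0], [-1, 0, 0, 2, 0, 0, 0], [-1, 0, 0, 2, 0, 0, 0], [-1, 0, 0, 1, 0, 0, 0], [-1, 0, 0, 0, 0, 0, 0]]}}

```text
time: 12.5
tool_pos: [505.0, -19.8, 171.0]
tcp_rot: [180.0, -0.0, 85.7]
ft_force: [-0.3, 0.3, 1.4]
finger_gap: -0.1
grip_force: 1.1
```

Emit:
{"name": "apply_moves", "arguments": {"steps": [[-1, 0, 0, 0.5, 0, 0, 0], [-1, 0, 0, 0.5, 0, 0, 0], [-1, 0, 0, 0.5, 0, 0, 0], [-1, 0, 0, 0.5, 0, 0, 0], [-1, 0, 0, 0, 0, 0, 0], [-1, 0, 0, 0, 0, 0, 0], [-1, 0, 0, 0, 0, 0, 0], [-1, 0, 0, 0, 0, 0, 0]]}}

```text
time: 13.3
tool_pos: [505.0, -19.9, 168.9]
tcp_rot: [-180.0, 0.0, 85.7]
ft_force: [-0.2, 0.5, 2.9]
finger_gap: -0.0
grip_force: 1.5
```

Emit:
{"name": "apply_moves", "arguments": {"steps": [[-1, 0, 0, 0.5, 0, 0, 0], [-1, 0, 0, 0.5, 0, 0, 0], [-1, 0, 0, 0.5, 0, 0, 0], [-1, 0, 0, 0.5, 0, 0, 0], [-1, 0, 0, 0, 0, 0, 0], [-1, 0, 0, 0, 0, 0, 0], [-1, 0, 0, 0, 0, 0, 0], [-1, 0, 0, 0, 0, 0, 0]]}}

```text
time: 14.1
tool_pos: [506.1, -20.0, 168.6]
tcp_rot: [179.8, 0.0, 85.7]
ft_force: [-0.6, 0.0, 10.0]
finger_gap: -0.3
grip_force: 5.5
```

Emit:
{"name": "apply_moves", "arguments": {"steps": [[-1, 0, 0, -10, 0, 0, 0], [-1, 0, 0, -30, 0, 0, 0], [0, 0, 0, -40, 0, 0, 0], [1, 30, 0, -20, 0, 0, 0], [1, 45, 0, 0, 0, 0, 0], [1, 50, 0, 0, 0, 0, 0], [1, 50, 0, 0, 0, 0, 0], [1, 40, 0, 0, 0, 0, 0]]}}

```text
time: 14.9
tool_pos: [520.7, 197.0, 266.9]
tcp_rot: [-180.0, -0.0, 85.7]
ft_force: [0.3, -0.8, -0.3]
finger_gap: 84.6
grip_force: 0.0
```

Emit:
{"name": "apply_moves", "arguments": {"steps": [[1, 40, -10, 0, 0, 0, 0], [1, 30, -20, 0, 0, 0, 0], [1, 0, -10, 0, 0, 0, 0], [1, 0, 0, 0, 0, 0, 0], [1, 0, 0, 0, 0, 0, 0], [1, 0, 0, 0, 0, 0, 0], [1, 0, 0, 0, 0, 0, 0], [1, 0, 0, 0, 0, 0, 0]]}}

```text
time: 15.7
tool_pos: [487.0, 266.6, 267.0]
tcp_rot: [180.0, -0.0, 85.6]
ft_force: [0.6, -0.0, -0.3]
finger_gap: 85.8
grip_force: 0.0
```

```bash
python3 - <<'E'
from h import *
s=r.snapshot("scene");t=r.snapshot("top")
for n,c in(("scene",s),("top",t)): np.savez(n+"1.npz",**{k:np.array(v) for k,v in c.items()})
f=lambda im,x,y,w,h:cv2.resize(im[y:y+h,x:x+w],(400,300),interpolation=cv2.INTER_CUBIC)
cv2.imwrite("pics/c7.png",np.hstack([f(s["color"],260,220,80,60),f(t["color"],260,210,60,45)]))
q=r.sense();print(q["tool_pos"],q["tcp_rot"],q["ft_force"],q["finger_gap"])
E
```

```text
[486.81628778 266.86454854 266.98520297] [-1.79999295e+02  1.54164581e-03  8.56473764e+01] [ 0.43140749 -0.23830765 -0.55916136] 85.28383758361525
```

View pics/c7.png

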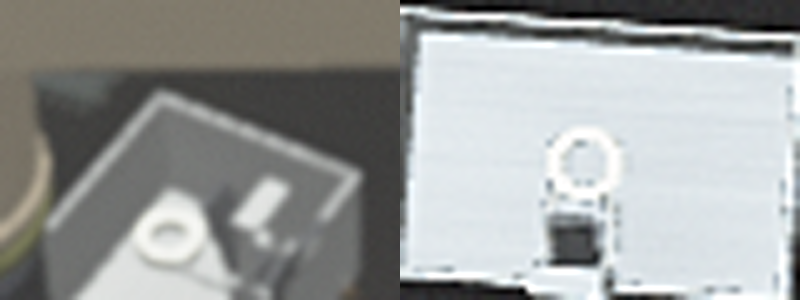

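Clip is on the wall with the ring inside the bath, at about (287,234) in the top view and (293,267) in the scene view. I'll pin down the ring centre and check its height, and re-measure the probe handle.

```bash
python3 - <<'E'
from h import *
t=dict(np.load("top1.npz"));s=dict(np.load("scene1.npz"))
print("eye",ray(t,[287.0,234.0],96)[0],ray(s,[293.4,266.8],96)[0])
for c,(u,v),w in((t,(287,234),8),(s,(293,267),10)):
    g=c["color"].astype(int); x0,y0=u-w,v-w; p=np.ascontiguousarray(g[y0:y0+2*w+1,x0:x0+2*w+1].min(2).astype(np.uint8)); p=cv2.resize(p,None,fx=8,fy=8,interpolation=cv2.INTER_CUBIC)
    for th in(225,232,240,245):
        n,l,st,ce=cv2.connectedComponentsWithStats((p>th).astype(np.uint8))
        k=1+np.argmax(st[1:,4]); x,y,ww,hh,a=st[k]
        print(th,st[k]/8,"bbox c",(x0+(x+ww/2-.5)/8-.44,y0+(y+hh/2-.5)/8-.44),"->",np.round(ray(c,[x0+(x+ww/2)/8-.5,y0+(y+hh/2)/8-.5],96)[0],1))
C=cloud(t);P=C[225:243,278:296].reshape(-1,3);print("ring top z",np.nanmedian(P[(P[:,2]>85)&(P[:,2]<110)],0))
C=cloud(t);P=C[240:262,270:300].reshape(-1,3);P=P[(P[:,2]>138)&(P[:,2]<165)];print("cap",len(P),np.nanmedian(P,0))
# triangulated ring (uses both)
T2=[]
for c,p in((t,[287.0,234.0]),(s,[293.4,266.8])):
    a=ray(c,[p],96)[0];o=c["T"][:3,3];d=(a-o)/np.linalg.norm(a-o);T2.append((o,d))
M=sum(np.eye(3)-np.outer(d,d) for o,d in T2);b=sum((np.eye(3)-np.outer(d,d))@o for o,d in T2);print("tri",np.linalg.solve(M,b))
E
```

```text
eye [563.16861911 -21.7182428   96.        ] [562.69727091 -23.36827995  96.        ]
225 [  0.      2.75   14.625  13.25  621.25 ] bbox c (np.float64(285.81), np.float64(234.8725)) -> [560.4 -17.9  96. ]
232 [  2.75    2.875  11.625  11.25  452.125] bbox c (np.float64(287.06), np.float64(233.9975)) -> [563.2 -21.9  96. ]
240 [  3.125   3.125  11.     10.75  354.25 ] bbox c (np.float64(287.1225), np.float64(233.9975)) -> [563.2 -22.1  96. ]
245 [  3.25    3.375  10.625  10.375 288.   ] bbox c (np.float64(287.06), np.float64(234.06)) -> [563.  -21.9  96. ]
225 [  3.875   3.5    13.75   11.25  648.75 ] bbox c (np.float64(293.2475), np.float64(265.6225)) -> [565.  -26.9  96. ]
232 [  4.375   4.5    13.     10.    479.   ] bbox c (np.float64(293.3725), np.float64(265.9975)) -> [564.1 -25.9  96. ]
240 [ 4.75   5.5    5.375  5.875 57.25 ] bbox c (np.float64(289.935), np.float64(264.935)) -> [574.1 -25.4  96. ]Traceback (most recent call last):
  File "<stdin>", line 8, in <module>
    return _wrapfunc(a, 'argmax', axis=axis, out=out, **kwds)
    return bound(*args, **kwds)
ValueError: attempt to get argmax of an empty sequence
```

Emit:
{"name": "apply_moves", "arguments": {"steps": [[1, 5, -3.5, 0, 0, 0, 0], [1, 0, 0, 20, 0, 0, 0], [1, 0, 0, 25, 0, 0, 0], [1, 0, 0, 25, 0, 0, 0], [1, 0, 0, 20, 0, 0, 0], [1, 0, 0, 11, 0, 0, 0], [1, 0, 0, 0, 0, 0, 0], [1, 0, 0, 0, 0, 0, 0]]}}

```text
time: 16.6
tool_pos: [483.7, 272.9, 166.8]
tcp_rot: [180.0, -0.0, 85.7]
ft_force: [0.7, -0.8, 0.7]
finger_gap: 85.4
grip_force: 0.0
```

Emit:
{"name": "apply_moves", "arguments": {"steps": [[1, 0, 0, 0, 0, 0, 0], [-1, 0, 0, 0, 0, 0, 0], [-1, 0, 0, 0, 0, 0, 0], [-1, 0, 0, 0, 0, 0, 0], [-1, 0, 0, 0, 0, 0, 0], [-1, 0, 0, 0, 0, 0, 0], [-1, 0, 0, 0, 0, 0, 0], [-1, 0, 0, 0, 0, 0, 0]], "squeeze": 40}}

```text
time: 17.4
tool_pos: [483.5, 272.6, 166.2]
tcp_rot: [180.0, -0.0, 85.7]
ft_force: [-0.7, 0.1, 2.5]
finger_gap: 22.8
grip_force: 39.0
```

Emit:
{"name": "apply_moves", "arguments": {"steps": [[-1, 0, 0, -10, 0, 0, 0], [-1, 0, 0, -20, 0, 0, 0], [-1, 0, 0, -30, 0, 0, 0], [-1, 0, 0, -35, 0, 0, 0], [-1, 0, 0, -35, 0, 0, 0], [-1, 0, 0, -35, 0, 0, 0], [-1, 0, 0, -25, 0, 0, 0], [-1, 0, 0, 0, 0, 0, 0]]}}

```text
time: 18.2
tool_pos: [484.7, 273.2, 361.6]
tcp_rot: [179.6, -0.2, 85.7]
ft_force: [1.0, -0.2, -1.5]
finger_gap: 22.9
grip_force: 39.6
```

Emit:
{"name": "apply_moves", "arguments": {"steps": [[-1, 0, 0, 0, 0, 0, 0], [-1, -15, 5, 0, 0, 0, 0], [-1, -30, 10, 0, 0, 0, 0], [-1, -30, 10, 0, 0, 0, 0], [-1, -30, 10, 0, 0, 0, 0], [-1, -30, 10, 0, 0, 0, 0], [-1, -30, 10, 0, 0, 0, 0], [-1, -30, 12, 0, 0, 0, 0]]}}

```text
time: 19.0
tool_pos: [534.9, 70.9, 354.0]
tcp_rot: [-179.8, 0.0, 85.7]
ft_force: [0.9, 0.6, -1.2]
finger_gap: 23.1
grip_force: 39.6
```

Emit:
{"name": "apply_moves", "arguments": {"steps": [[-1, -30, 12, 0, 0, 0, 0], [-1, -30, 12, 0, 0, 0, 0], [-1, -20, 6, 0, 0, 0, 0], [-1, -14, 4, 0, 0, 0, 0], [-1, 0, 0, 0, 0, 0, 0], [-1, 0, 0, 0, 0, 0, 0], [-1, 0, 0, 0, 0, 0, 0], [-1, 0, 0, 0, 0, 0, 0]]}}

```text
time: 19.8
tool_pos: [562.3, -22.2, 356.0]
tcp_rot: [180.0, -0.0, 85.8]
ft_force: [-0.9, -0.0, -0.6]
finger_gap: 23.2
grip_force: 39.6
```

Emit:
{"name": "apply_moves", "arguments": {"steps": [[-1, 0, 0, 10, 0, 0, 0], [-1, 0, 0, 20, 0, 0, 0], [-1, 0, 0, 20, 0, 0, 0], [-1, 0, 0, 20, 0, 0, 0], [-1, 0, 0, 15, 0, 0, 0], [-1, 0, 0, 0, 0, 0, 0], [-1, 0, 0, 0, 0, 0, 0], [-1, 0, 0, 0, 0, 0, 0]]}}

```text
time: 20.6
tool_pos: [563.1, -23.2, 272.4]
tcp_rot: [179.9, 0.0, 85.7]
ft_force: [-0.6, 0.3, -0.4]
finger_gap: 23.1
grip_force: 39.6
```

```bash
python3 - <<'E'
from h import *
s=r.snapshot("scene");t=r.snapshot("top")
np.savez("scene2.npz",**{k:np.array(v) for k,v in s.items()})
f=lambda im,x,y,w,h:cv2.resize(im[y:y+h,x:x+w],(400,600),interpolation=cv2.INTER_CUBIC)
cv2.imwrite("pics/c8.png",np.hstack([f(s["color"],270,200,50,75),f(t["color"],265,200,50,75)]))
q=r.sense();print(q["tool_pos"],q["tcp_rot"],q["ft_force"],q["finger_gap"])
for z in (115,140):
  p=np.array([563,-23,z]);T=np.array(s["T"]);print(cv2.projectPoints((T[:3,:3].T@(p-T[:3,3])).reshape(1,3),np.zeros(3),np.zeros(3),np.array(s["mtx"]),np.array(s["dist"]))[0])
E
```

```text
[563.08095983 -23.2365403  272.41774154] [1.79872554e+02 8.89811624e-03 8.57008888e+01] [ 0.20921145 -0.19961506 -0.96545436] 22.964302716036702
[[[292.86670403 261.98401541]]]
[[[292.37231325 255.4098907 ]]]
```

View pics/c8.png

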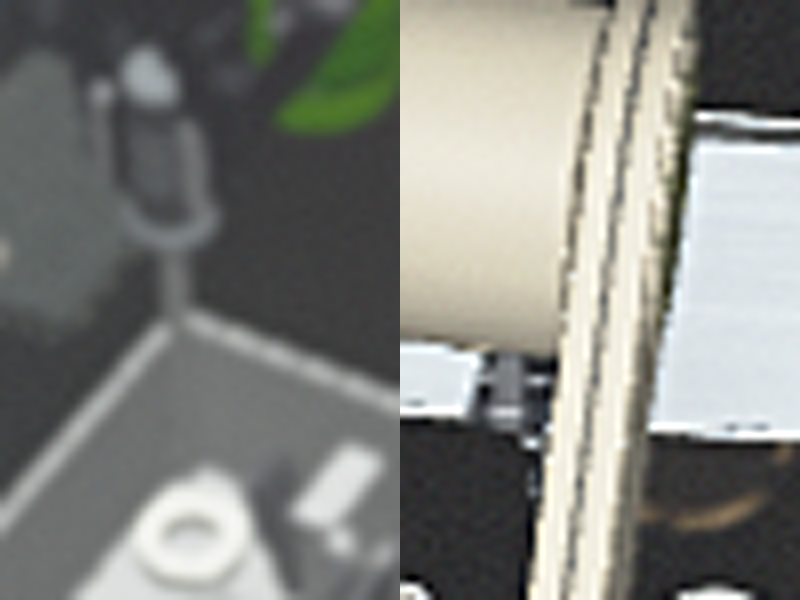

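The rod hangs above the ring, with the ring at scene pixel (293.5,266) and the rod at about (291.3,233). A numeric check of the rod against the projected tool axis, and of the ring against its projection, follows.

```bash
cat > al.py <<'E'
from h import *
def proj(c,p):
    T=np.array(c["T"]);return cv2.projectPoints(((np.array(p,float)-T[:3,3])@T[:3,:3]).reshape(-1,1,3),np.zeros(3),np.zeros(3),np.array(c["mtx"]),np.array(c["dist"]))[0].reshape(-1,2)
E
python3 - <<'E'
from al import *
s=dict(np.load("scene2.npz"));g=s["color"].astype(int).sum(2)//3
print("ring top pred",proj(s,[[563,-23,96],[564,-23,96],[563,-22,96]]))
print("handle top pred",proj(s,[563.1,-23.2,298]))
print("axis",[ (z,proj(s,[563.1,-23.2,z])[0].round(2)) for z in (230,220,210,200,190,180,121)])
for v in range(230,264,2):print(v,g[v,283:303])
E
```

```text
ring top pred [[293.23362975 266.85860781]
 [292.8974609  266.73997136]
 [293.05815347 267.11543212]]
handle top pred [[288.91151565 209.09676648]]
axis [(230, array([290.48, 230.06])), (220, array([290.7, 233. ])), (210, array([290.92, 235.91])), (200, array([291.13, 238.78])), (190, array([291.34, 241.62])), (180, array([291.55, 244.43])), (121, array([292.75, 260.36]))]
230 [100  98  90  92  99 104 113 122 125 123 112 102  87  71  61  59  62  62
  61  62]
232 [ 96  87  80  74  71  67  78  95 106 101  86  71  64  62  61  62  61  62
  61  62]
234 [ 86  77  66  63  60  65  75  96 113 111  92  71  61  60  62  63  61  63
  62  63]
236 [ 76  70  63  63  62  62  73  93 111 112  95  72  60  63  61  62  63  63
  63  62]
238 [ 63  63  62  64  64  61  70  93 109 114 111 101  88  73  63  61  60  62
  61  63]
240 [ 64  63  62  61  63  84 113 128 122 122 143 160 165 156 135 117 105  91
  73  63]
242 [ 62  64  63  78 112 150 169 157 130 114 115 121 132 139 149 166 176 170
 158 137]
244 [ 60  74 105 144 163 158 134 115 112 114 113 114 117 115 117 117 124 133
 141 150]
246 [ 88 124 159 168 146 118 110 109 112 115 114 116 117 117 118 117 116 117
 115 115]
248 [154 167 151 123 113 110 108 111 113 116 115 116 117 116 118 117 115 118
 117 116]
250 [162 136 113 110 109 111 110 112 112 115 116 116 118 118 118 118 118 117
 118 118]
252 [118 109 109 112 110 111 110 109 109 115 116 115 118 120 119 119 117 118
 119 118]
254 [109 110 110 110 112 110 111 110 113 114 114 116 117 119 120 118 117 118
 117 118]
256 [110 109 111 112 110 111 111 112 114 117 115 115 117 118 117 119 117 118
 120 118]
258 [110 111 113 110 112 111 110 110 111 117 123 141 159 157 143 130 120 118
 118 114]
260 [110 111 111 111 111 110 118 139 168 187 195 209 220 220 214 198 169 138
 116 104]
262 [113 109 109 110 115 144 192 230 240 241 241 240 240 239 238 232 216 166
 115  90]
```

```bash
python3 - <<'E'
from al import *
s=dict(np.load("scene1.npz"));t=dict(np.load("top1.npz"))
a=np.linspace(0,2*np.pi,90)
for n,c in(("scene",s),("top",t)):
  for R in(18,11):
    q=proj(c,np.c_[563+R*np.cos(a),-23+R*np.sin(a),0*a+96]);print(n,R,q.min(0).round(2),q.max(0).round(2))
  C=cloud(c);m=c["color"].min(2)>235
  u0,v0=(293,266) if n=="scene" else (287,234)
  P=C[v0-8:v0+9,u0-9:u0+10][m[v0-8:v0+9,u0-9:u0+10]];P=P[(P[:,2]>60)&(P[:,2]<130)];print("ring",len(P),np.nanmean(P,0).round(1))
  d=np.hypot(C[...,0]-563,C[...,1]+23)
  P=C[(np.hypot(C[...,0]-505,C[...,1]+20)<14)&(C[...,2]>140)&(C[...,2]<175)];print("cap",len(P),np.nanmedian(P,0).round(1))
  for R in((0,0),):
    P=C[(C[...,0]>540)&(C[...,0]<590)&(C[...,1]>-60)&(C[...,1]<100)&(np.abs(C[...,2]-4)<15)&(d>40)];print("floor",len(P),np.nanmedian(P[:,2]))
  g=c["color"].astype(int).sum(2)//3
  print("col",g[v0-10:v0+12,round(u0)]);print("col",g[v0-10:v0+12,round(u0)+1]);print("row",g[v0,u0-10:u0+11])
E
```

```text
scene 18 [286.41 261.82] [300.06 272.  ]
scene 11 [289.06 263.77] [297.4  269.99]
ring 33 [563.  -24.5  95.9]
cap 44 [504.7 -18.4 149.5]
floor 50 4.425633734024132
col [120 142 177 209 223 233 241 235 203 177 199 220 225 234 241 234 197 177
 202 217 220 220]
col [120 146 185 216 224 233 241 235 204 174 199 220 226 234 241 236 201 176
 198 217 219 220]
row [109 118 142 190 234 245 236 208 183 192 199 199 193 199 219 239 243 231
 181 122  89]
top 18 [281.73 228.39] [293.08 239.72]
top 11 [283.94 230.59] [290.87 237.51]
ring 56 [563.2 -21.5  95.9]
cap 43 [505.  -19.9 149.7]
floor 321 3.6879745008470763
col [226 231 225 227 226 251 254 178 231 229 228 226 230 219 253 254 190 238
 162 121  48  77]
col [226 230 223 226 226 250 252 226 228 226 228 224 227 187 253 255 179 236
 163 117  63  66]
row [226 226 226 226 223 248 252 227 218 229 228 228 227 224 248 251 228 218
 225 224 225]
```

```bash
python3 - <<'E'
from al import *
s=dict(np.load("scene2.npz"));g=s["color"].astype(int).sum(2)//3
a=np.linspace(0,2*np.pi,90)
for z in(236.2,242.2):
  q=proj(s,np.c_[563.1+14*np.cos(a),-23.2+14*np.sin(a),0*a+z]);print(z,q.min(0).round(2),q.max(0).round(2))
q=proj(s,np.c_[563.1+14*np.cos(a),-23.2+14*np.sin(a),0*a+236.2])
for u in(286,288,294,296): print(u,"pred low edge",q[np.abs(q[:,0]-u)<.6][:,1].max().round(2),g[222:238,u])
for v in range(204,232,2): print(v,g[v,278:304])
E
```

```text
236.2 [284.59 224.29] [296.09 232.22]
242.2 [284.43 222.49] [295.98 230.42]
286 pred low edge 231.37 [ 74  77  84  98 108 115 114 104  92  86  74  67  63  62  63  61]
288 pred low edge 232.03 [ 89  87  80  74  76  94 112 119 104  82  67  63  65  63  62  61]
294 pred low edge 231.32 [110 112 111 111 107 113 124 122 102  77  71  69  71  71  72  75]
296 pred low edge 229.75 [ 72  73  81  92 107 113 105  89  71  63  62  60  60  64  63  61]
204 [59 58 58 60 61 66 71 70 65 60 62 63 58 57 55 60 68 71 73 69 60 60 61 66
 71 77]
206 [ 64  61  59  58  58  64  68  76 100 121 124 107  78  59  55  58  62  61
  63  59  59  58  62  69  69  69]
208 [ 86  68  61  59  57  58  74 113 148 163 163 151 123  92  68  56  57  57
  64  69  72  71  71  69  66  60]
210 [ 92  77  70  92 113 108  91 113 146 163 167 167 159 133  89  60  56  58
  66  70  76  75  72  67  59  57]
212 [ 99  87  83 106 127 115  83  75  97 116 129 132 131 114  84  60  58  58
  58  59  59  62  62  59  58  58]
214 [98 92 86 92 99 84 62 63 70 71 73 75 75 73 73 72 64 60 57 57 57 58 61 60
 59 59]
216 [100  98  92  97 101  91  67  67  75  82  81  78  78  83 101 110  98  74
  59  55  57  58  61  59  58  60]
218 [ 98  95  89  91 101  93  70  67  80  87  91  91  87  89  97 110 108  88
  67  57  57  57  59  58  60  62]
220 [101  98  98  98 102  95  74  64  76  85  90  93  91  87  93 107 111  97
  72  57  58  57  60  59  62  59]
222 [ 99  99  99 100 102  96  77  68  74  85  89  91  92  88  94 106 110  97
  72  59  60  64  64  61  58  62]
224 [ 99  97  98  98  98  98  96  91  84  80  80  84  84  80  87 100 111 101
  81  65  59  59  62  62  61  61]
226 [100 100  99  97  98 100 101 111 108  92  76  73  73  73  77  90 107 115
 107  84  65  62  63  62  61  62]
228 [ 96  98  99  98  99  99 102 105 114 119 112 106 101 102 108 116 124 122
 105  80  62  61  61  62  61  63]
230 [ 99  99 101 100 100 100  98  90  92  99 104 113 122 125 123 112 102  87
  71  61  59  62  62  61  62  62]
```

Cap top at 149.6 mm and ring top at 95.9 mm confirm the clip is fully home. The rod sits about 1 mm off the ring centre, so I'll nudge it and lower slowly.

Emit:
{"name": "apply_moves", "arguments": {"steps": [[-1, 1, 0.5, 0, 0, 0, 0], [-1, 0, 0, 0, 0, 0, 0], [-1, 0, 0, 4, 0, 0, 0], [-1, 0, 0, 6, 0, 0, 0], [-1, 0, 0, 6, 0, 0, 0], [-1, 0, 0, 6, 0, 0, 0], [-1, 0, 0, 6, 0, 0, 0], [-1, 0, 0, 0, 0, 0, 0]]}}

```text
time: 21.5
tool_pos: [562.3, -22.1, 241.4]
tcp_rot: [-179.9, -0.0, 85.7]
ft_force: [-0.9, 0.1, -1.0]
finger_gap: 23.1
grip_force: 39.6
```

```bash
python3 - <<'E'
from al import *
s=r.snapshot("scene");q=r.sense();p=q["tool_pos"];print(p,q["tcp_rot"],q["ft_force"])
g=s["color"].astype(int).sum(2)//3
z0=p[2]-151.2
for z in (z0+110,z0+100,z0+90,z0+80,z0+70,z0+60,100,95):print(z.__round__(0),proj(s,[p[0],p[1],z])[0].round(2))
for v in range(236,274):print(v,g[v,282:305])
E
```

```text
[562.58732134 -22.16385984 242.16016284] [-1.79919410e+02 -4.08603038e-03  8.56980059e+01] [ 0.13275127 -0.3396862  -0.96787535]
201.0 [291.1  238.84]
191.0 [291.31 241.68]
181.0 [291.52 244.49]
171.0 [291.73 247.27]
161.0 [291.94 250.02]
151.0 [292.14 252.73]
100 [293.15 266.1 ]
95 [293.24 267.38]
236 [ 82  75  69  77 104 115 100  82  79  78  79  85 100 117 122 108  78  61
  61  65  63  63  63]
237 [ 71  65  64  75 103 123 119 104  93  90  91  94 110 125 125 105  76  62
  61  61  62  63  62]
238 [ 67  61  61  67  87 112 124 121 115 113 113 119 125 126 115  90  67  60
  62  62  63  63  65]
239 [ 68  64  61  63  72  92 107 118 123 120 121 126 129 129 119  97  73  65
  60  60  63  61  62]
240 [ 63  63  62  62  62  72  94 114 121 118 112 117 128 148 152 135 115 108
  90  72  63  60  59]
241 [ 61  63  61  60  62  80 114 143 141 119 108 111 127 150 162 159 161 159
 139 114  90  74  66]
242 [ 65  62  62  62  76 110 150 166 150 122 112 113 118 132 139 149 165 175
 172 158 136 118 107]
243 [ 63  61  63  76 107 144 167 161 134 115 113 113 114 116 120 125 138 150
 161 166 161 159 158]
244 [ 62
[... 2261 characters left out ...]
88  86]
267 [109 118 138 172 212 237 244 236 213 202 189 157 142 169 209 230 240 241
 226 191 144 103  86]
268 [117 137 168 200 217 230 240 239 231 226 220 198 186 207 230 240 242 234
 218 203 177 133  97]
269 [134 166 198 216 214 217 230 239 241 239 236 231 228 234 241 243 236 218
 208 214 204 165 115]
270 [154 190 217 222 215 204 209 227 240 243 242 241 241 243 243 236 217 194
 200 218 218 185 132]
271 [177 211 222 222 219 208 190 196 217 228 232 234 234 235 229 210 183 189
 209 220 221 197 148]
272 [203 219 222 222 221 217 199 181 180 185 191 197 200 200 195 183 183 203
 217 221 221 205 167]
273 [220 222 222 223 222 221 216 202 190 182 180 177 175 177 181 186 197 212
 218 221 222 216 187]
```

The rod is inside the bore, centred to about 0.2 px in the scene view (rod 293.5, ring 293.3). Lowering the rest of the way.

Emit:
{"name": "apply_moves", "arguments": {"steps": [[-1, 0, 0, 5, 0, 0, 0], [-1, 0, 0, 8, 0, 0, 0], [-1, 0, 0, 9, 0, 0, 0], [-1, 0, 0, 9, 0, 0, 0], [-1, 0, 0, 9, 0, 0, 0], [-1, 0, 0, 8, 0, 0, 0], [-1, 0, 0, 5, 0, 0, 0], [-1, 0, 0, 2, 0, 0, 0]]}}

```text
time: 22.35
tool_pos: [562.6, -22.2, 187.1]
tcp_rot: [-179.9, -0.0, 85.7]
ft_force: [0.3, 0.7, -1.2]
finger_gap: 23.1
grip_force: 39.6
```

Emit:
{"name": "apply_moves", "arguments": {"steps": [[-1, 0, 0, 0, 0, 0, 0], [-1, 0, 0, 0, 0, 0, 0], [-1, 0, 0, 0, 0, 0, 0], [-1, 0, 0, 0, 0, 0, 0], [-1, 0, 0, 0, 0, 0, 0], [-1, 0, 0, 0, 0, 0, 0], [-1, 0, 0, 0, 0, 0, 0], [-1, 0, 0, 0, 0, 0, 0]]}}

```text
time: 23.15
tool_pos: [563.0, -22.2, 188.0]
tcp_rot: [-180.0, -0.0, 85.7]
ft_force: [0.4, -0.8, -1.4]
finger_gap: 23.0
grip_force: 39.6
```

```bash
python3 - <<'E'
from al import *
s=r.snapshot("scene");q=r.sense();p=q["tool_pos"];print(p,q["tcp_rot"],q["ft_force"])
g=s["color"].astype(int).sum(2)//3
a=np.linspace(0,2*np.pi,90)
w=proj(s,np.c_[p[0]+14*np.cos(a),p[1]+14*np.sin(a),0*a+p[2]-36.2]);print(w.min(0),w.max(0))
for v in range(248,272):print(v,g[v,282:305])
E
```

```text
[563.00429367 -22.23148411 187.99423636] [ 1.79998823e+02 -5.36387465e-04  8.56958264e+01] [ 0.35492007  0.23764687 -1.35292681]
[286.5130628  248.50051374] [297.47307929 256.44339834]
248 [118 154 165 141 109  89  83  84  88  90  89  88  99 112 102  83  69  71
  86 104 114 114 117]
249 [153 170 160 131 110 103  87  80  81  82  83  83  96 109 104  85  74  82
  98 112 117 115 115]
250 [174 164 136 114 109 113 105  86  76  77  76  79  93 110 108 101  93 101
 109 116 118 117 118]
251 [167 139 116 110 111 119 119 105  87  78  75  76  90 107 115 114 114 115
 117 118 118 118 116]
252 [140 116 110 110 113 119 125 122 107  97  92  93 100 113 120 122 118 117
 119 119 119 118 116]
253 [118 110 107 111 110 112 120 126 125 119 115 113 118 122 119 116 115 117
 118 118 119 118 118]
254 [109 108 111 112 108 108 111 118 124 122 120 116 118 118 114 113 116 117
 117 118 119 119 116]
255 [109 109 110 109 110 110 109 109 109 110 109 105 106 108 111 113 117 118
 118 119 117 118 117]
256 [109 111 110 112 110 110 110 108 109 107 107 107 108 111 115 116 118 118
 117 118 117 116 116]
257 [110 111 110 111 111
[... 760 characters left out ...]
85  89]
265 [110 109 111 119 154 217 241 241 224 186 148 121 120 150 193 226 241 243
 229 171 109  85  84]
266 [110 110 118 142 189 233 245 237 208 174 154 127 122 152 187 219 239 243
 231 179 121  88  85]
267 [110 118 139 173 213 237 244 237 215 198 179 137 130 169 214 231 240 241
 227 190 145 105  89]
268 [115 135 169 198 217 229 241 240 231 224 201 155 147 191 229 240 242 234
 218 203 178 133  96]
269 [133 166 199 216 215 217 230 240 242 239 227 202 197 223 240 243 236 219
 207 212 203 165 115]
270 [154 193 220 220 216 204 209 227 240 243 239 233 232 239 242 236 216 194
 201 218 218 186 130]
271 [178 209 221 223 219 208 189 197 218 228 231 232 233 233 228 211 185 189
 210 220 221 195 147]
```

```bash
python3 -c "
from bench import r
print(r.hand_in())"
```

```text
the job is handed in; nothing more can be done
None
```

The clip is home on the middle of the bath's near wall with the ring inside. The probe is held with its rod centred in the ring to within about 1–2 mm and its tip about 33 mm above the bath floor. I handed the job in at about 23 s of the 72 s allowed; no verdict came back.

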